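# Close and lock the lid of a bench-top test kiln

## Robot

A 6-joint arm with a two-finger parallel gripper is mounted at the origin on the work surface. World frame = base frame: x ahead of the robot, y to its left, z up, the work surface at z = 0. Lengths are in m, angles in degrees, forces in N, time in s.
With the tool pointing down it reaches from about 0.4 to 0.825 m from the base axis. Payload 7 kg.
Tool frame: the origin (TCP) lies midway between the tips of the shut fingers; the grasp point (between the pads) lies r.tcp_to_grasp behind it (r.tcp_to_grasp is the distance from the TCP to the grasp point, in m); x points along the fingers, y is the direction in which the jaws open and shut, and the axes are right-handed (so a half turn about x gives the same grasp; the last joint's range is limited). The gripper opens to 88 mm and grips with 3 to 60 N. Pads are 19 mm wide; open, the fingers measure 130 mm over their backs; the gripper's body (78 mm by 193 mm) begins 47 mm behind the grasp point.
Start: joints at [-50.988, 20.546, 0.682, 0, -70.136, -16.507], TCP at [0.258, -0.624, 0.227] pointing down, gripper open.
Joint ranges: [-176.03, 176.03], [-82.01, 121.73], [-58.28, 71.71], [-173.87, 95.51], [-174.79, -0.11], [-173.66, 173.66]. Speed limits (degrees/s): [136.94, 136.94, 172.46, 180, 180, 180].

## Interface

Orientations are given as [roll, pitch, yaw] about the fixed x, y, z axes, in that order (R = Rz(yaw) Ry(pitch) Rx(roll)).
In Python, from plant import r gives the robot as it stands.
- The arm moves only by the tool carry_out, never from a script. Its argument "moves" is a list of rows, each a list of 7 numbers: the shift along the world's x, y, z in mm, then the turn, a rotation vector about the world's x, y, z in rad, then the opening in per cent of the stroke, from 0 (shut) to 100 (fully open). In form: [[x, y, z, wx, wy, wz, claw], ...]. A call has 1 to 5 rows; each row is the pose to reach, as a shift and turn from the pose commanded when the call began; what a row does not reach only later rows make up. A row lasts 1/10 s, in which the tool goes at most 50 mm and 8.59 degrees, less where a joint would pass 70% of its speed; a pose out of reach is approached as far as the arm can. A call with a gripper value outside its range is refused whole. The fingers move at their own pace and stop on an object; "squeeze" is the grip in N (left out, the last holds). Time passes only in rows, so rows that repeat a pose let the fingers close. It gives the time, the measured TCP pose, the force and the opening at its end, in the units of the state.
- r.get_state(): the state, without advancing time (a new reading comes with each control period).
- r.capture(name): name is "scene" or "top" or "wrist"; returns the picture (400x640x3 uint8, blue, green, red); there is no depth.
- r.camera_params(name): a dict with "K" (3x3 intrinsics, pixels), "rvec" (rotation vector, rad) and "tvec" (3), from world to camera coordinates, as OpenCV has them. Camera axes: x right, y down, z forward; pixel columns grow to the right and rows downward; lengths in m; the calibration is good to about 2 mm. A picture is of the moment at which its call begins: read the wrist's pose just before it. camera_params takes no time and is no camera call; for the wrist camera it gives the pose at the moment of the call.
- r.close_job(): hands the job in, once; it reports no verdict.
The state is a dict: "time_s": time; "joints": joint angles; "qd": joint speeds; "joint_torque": joint torques, N m; "tcp_pos": TCP position; "eef_rot": TCP orientation; "contact_force": force on the tool from outside, world axes, zero at the start; "moment": the same for the moment, N m; "gripper_width": finger opening in m.
Only numpy, scipy, OpenCV 4.12 (cv2) and the standard library are available. Lean on these libraries where they do the work, as an engineer would, in place of code of your own. Each camera call takes 0.05 s, during which the arm holds its last target. There are 200 camera calls.

## Task

Close the little kiln for firing: slide its lid fully home, its tongue pushing the stiff sealing strip under the far-end keeper back to the firm stop. Then pull up the spring-loaded turnbutton, swing it round over the lid's raised edge and let it drop into the gap in that edge, so that it holds the lid down. Leave the things standing around the kiln where they are.

Things in the scene. Friction and masses are not known exactly. Their poses are not given: they have to be found in the camera images.
- kiln: Bench-top kiln, fixed: stainless box with thick white walls, open top, 276 x 246 mm, flat rim 110 mm above the bench; red switch box (150 long, 55 deep, top 101 mm up) on its -y side. Origin: centre of the underside, on the bench. x: the way the lid slides shut (away from the robot, give or take the yaw), z up. The rim carries the keeper at the +x end and the turnbutton, axis at x -20, y +106 mm.
- keeper (a point): Middle of the mouth of the steel keeper on the rim at the kiln's +x end (x 102, y 0, z 116 mm of the kiln; kiln axes): a low slot 108 mm wide and 12 mm high, open to -x, roof top 17 mm above the rim. In it sits a stiff steel sealing strip, 2 to 10 mm above the rim: the tongue meets it 4 to 10 mm behind the mouth and must push it back to its firm stop, 14 mm behind the mouth; that takes 2.5 N more than sliding, and it stays there.
- lid_grip (a point): Centre of the wooden handle bar (130 mm along x, 16 wide, 16 high, posts 50 mm either side) of the loose steel lid, 36 mm above its panel's top, over its centre. Axes: the lid's, x to the tongue. Mass 0.4 to 0.8 kg; sliding takes 3 to 7 N, up to 16 N in all if pressed down. It starts askew on the rim, pulled back to -x. Home: x 0, y 0 (4 mm play), z 154 mm of the kiln, the tongue's end holding the sealing strip at its firm stop.
- lid_tongue (a point): Middle of the end of the lid's tongue, 116 mm ahead (+x) of the lid's centre, half-way up its 8 mm thickness; lid axes. The tongue is 100 mm wide (88 mm at its end) and 16 mm long. The lid's panel is 200 x 160 x 8 mm and lies flat on the rim.
- lid_gap (a point): Middle of the gap in the hem of the lid's +y edge, at the level of the panel's top: x -20, y +78 mm from the lid's centre; lid axes. The gap is 28 mm long. The hem, 4 mm thick, rises 7 mm above the panel along both long edges, with this one gap. With the lid home the gap is opposite the turnbutton.
- button_grip (a point): Grip of the turnbutton: an upright aluminium fin 50 mm long (along the bar), 12 thick, 30 high, on a dark steel bar 16 wide, 12 thick, reaching 62 mm from the vertical axis one way, 12 mm the other. Point on the axis, 28 mm above the bar's underside, 14 mm below the fin's top; y along the bar's long end, z up. Let down, the bar's underside is 6 mm above the rim: 9 mm below the lid's hem top.
- button (a joint): Angle of the turnbutton, rad, counter-clockwise from above: 0 the bar points away from the lid (kiln's +y), 1.57 along the rim to -x, 3.14 straight over the lid (-y); stops at 0 and 3.5. It stays where it is left (0.04 N m of friction). It drops into the gap within about 0.2 rad of 3.14.
- button_lift (a joint): How far the turnbutton is pulled up, m: 0 fully down, 0.018 upper stop. A spring pulls it down with 3.6 N at the bottom, 7.2 N at the top, plus 1.2 N of weight. It must be pulled up to pass the hem. Resting on the lid in the gap it reads about 0.002; standing on the hem, about 0.009.
- bottle: White plastic bottle with a green cap, 60 mm across, 130 mm tall, beside the kiln's switch box; leave alone. Origin: centre of its underside.
- bowl: White ceramic bowl, 100 mm across, 45 mm tall, beyond the kiln; leave alone. Origin: centre of its underside.
- prop: Terracotta kiln prop, a cylinder 44 mm across, 90 mm tall, on the kiln's turnbutton side; leave alone. Origin: centre of its underside.

How it is judged (in metres and radians):
On the way, in this order (a step that is already met when the one before it is completed fails the run):
1. the lid is slid home, the turnbutton not yet over it (x of lid_grip in the frame of kiln between -0.004 and 0.004 m and y of lid_grip in the frame of kiln between -0.009 and 0.009 m and z of lid_grip in the frame of kiln between 0.15 and 0.158 m and angle between the x axis of lid_grip and the x axis of kiln, either way round below 0.08 rad and value of joint button below 2.2 rad), for 0.2 s.
2. the turnbutton is swung over the lid and has dropped into the gap of the hem (x of lid_grip in the frame of kiln between -0.004 and 0.004 m and y of lid_grip in the frame of kiln between -0.009 and 0.009 m and z of lid_grip in the frame of kiln between 0.15 and 0.158 m and angle between the x axis of lid_grip and the x axis of kiln, either way round below 0.08 rad and value of joint button between 2.84 and 3.44 rad and value of joint button_lift below 0.005 m), for 0.2 s.
At the end, for the whole second after the job is handed in: The lid lies flat and home: its handle within 4 mm lengthwise, 9 mm sideways, 4 mm in height and 0.08 rad of the closed place; the turnbutton points over the lid within 0.3 rad and is let down into the hem's gap (lift under 5 mm); the bottle, bowl and prop stand within 30 mm of where they were (all of step 2 and distance of each of bottle, bowl, prop from where it was at the start of the episode below 0.03 m and angle between each of bottle, bowl, prop's own z axis and vertical below 0.3 rad); the robot touches nothing.
It fails at once if a bystander is pushed more than 30 mm or knocked over (distance of any of bottle, bowl, prop from where it was at the start of the episode above 0.03 m or angle between any of bottle, bowl, prop's own z axis and vertical above 0.3 rad).
It also fails if it takes over 64 s, if anything falls off the work surface, if the arm or the gripper's body presses on something with over 40 N, if the wrist force passes 120 N, or if a joint passes its speed limit or range.

## Working session

There is one attempt and no reset: what is moved stays moved. The work goes in short steps, Python scripts to look and compute and a tool call to move; the robot and the scene stay as the last step left them, time stands still between calls to the robot, and variables do not carry over. Pictures are saved under pics/ and viewed, about 8 in all and at most 12, crops included, and the job is handed in when it is done.

Besides the shell and the picture viewer there is one more tool, called after "Call:" as name(argument=value, ...), one argument or row to a line, values as JSON. carry_out: Moves the arm, as the interface text tells. Its arguments: {"type":"object","properties":{"moves":{"type":"array"},"squeeze":{"type":"number"}},"required":["moves"]}

```bash
ls; mkdir -p pics
python3 - <<'E'
from plant import r
import cv2
for n in("scene","top"):
    cv2.imwrite(f"pics/{n}0.png",r.capture(n)); 
    p=r.camera_params(n); print(n,p)
s=r.get_state(); print(s); print(r.tcp_to_grasp)
E
```

```text
pics
scene {'K': array([[457.26085121,   0.        , 319.9980065 ],
       [  0.        , 457.26085121, 195.27855033],
       [  0.        ,   0.        ,   1.        ]]), 'rvec': array([ 1.87146806,  1.4163577 , -0.68491456]), 'tvec': array([-0.16187101, -0.27276742,  1.75402341])}
top {'K': array([[475.44452919,   0.        , 316.21472804],
       [  0.        , 475.44452919, 202.97371755],
       [  0.        ,   0.        ,   1.        ]]), 'rvec': array([ 2.18069764, -2.19352796,  0.09479302]), 'tvec': array([0.0063938 , 0.6293671 , 1.22087657])}
{'time_s': 0.1, 'joints': array([-5.09886023e+01,  2.05887781e+01,  6.40477508e-01, -1.83055694e-02,
       -7.01346013e+01, -1.65060222e+01]), 'qd': array([-6.62656308e-02, -1.46122529e-01,  2.77078459e-02,  3.86337028e-05,
       -1.18912804e-01, -7.63405669e-02]), 'joint_torque': array([-9.68346540e-04, -5.84162271e+01,  2.93751669e+01,  7.01544642e+00,
        1.01416820e-02, -7.04394120e-05]), 'tcp_pos': array([ 0.25818383, -0.62321872,  0.22570929]), 'eef_rot': array([ 94.7802439 ,  89.91533022, 117.27938644]), 'contact_force': array([ 0.39802448, -0.3132555 ,  0.38914036]), 'moment': array([0.02897926, 0.00176615, 0.01520871]), 'gripper_width': 0.08774538296128369}
0.0188
```

View pics/top0.png

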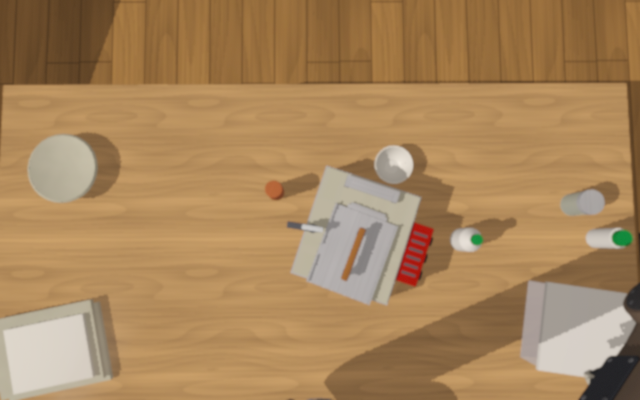

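View pics/scene0.png

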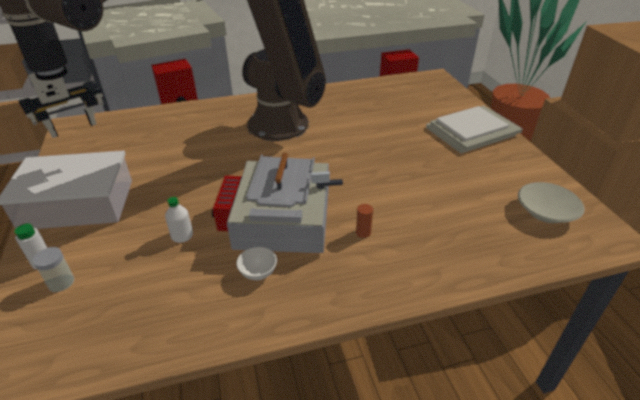

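Top view: the kiln rim corners are at about (327,167), (420,197), (388,304) and (292,272). The handle runs (362,230)–(346,278), and the button is near (312,228) with its bar pointing left (+y, angle ≈ 0). The prop is at (274,189), the bowl at (394,164) and the bottle at (467,240).

```bash
cat > h.py <<'E'
import numpy as np,cv2
from plant import r
def ray(p,uv,z):
    "pixels -> world points on plane z"
    R=cv2.Rodrigues(p["rvec"])[0]; C=-R.T@np.ravel(p["tvec"])
    uv=np.atleast_2d(np.float64(uv)); d=np.c_[uv,np.ones(len(uv))]@np.linalg.inv(p["K"]).T@R
    return C+d*((z-C[2])/d[:,2])[:,None]
def proj(p,X): return cv2.projectPoints(np.float64(X).reshape(-1,3),p["rvec"],p["tvec"],p["K"],None)[0][:,0]
def handle(im,p,roi,z=.162):
    x0,y0,x1,y1=roi; h=cv2.cvtColor(im,cv2.COLOR_BGR2HSV)
    m=cv2.inRange(h,(5,110,60),(22,255,255)); k=np.zeros_like(m); k[y0:y1,x0:x1]=m[y0:y1,x0:x1]
    c=max(cv2.findContours(k,0,1)[0],key=cv2.contourArea); b=cv2.boxPoints(cv2.minAreaRect(c))
    w=ray(p,b,z); e=w[1]-w[0] if np.linalg.norm(w[1]-w[0])>np.linalg.norm(w[2]-w[1]) else w[2]-w[1]
    if e[0]<0:e=-e
    return w.mean(0),np.linalg.norm(e),np.degrees(np.arctan2(e[1],e[0])),b
E
python3 - <<'E'
from h import *
im=cv2.imread("pics/top0.png");p=r.camera_params("top")
print(handle(im,p,(330,215,380,290)))
w=ray(p,[(327,167),(420,197),(388,304),(292,272)],.11);print(w.round(4),w.mean(0))
for i in range(4):
    e=w[(i+1)%4]-w[i];print(np.linalg.norm(e),np.degrees(np.arctan2(e[1],e[0])))
print(ray(p,[(312,228),(290,225)],.14))
for n,uv,z in(("prop",(274,189),.09),("bowl",(394,164),.045),("bot",(477,240),.13)):print(n,ray(p,uv,z))
cv2.imwrite("pics/topc.png",cv2.resize(im[150:320,260:490],None,fx=3.4,fy=3.4,interpolation=2))
E
```

```text
(array([ 0.50107333, -0.08025878,  0.162     ]), np.float64(0.12383357524542654), np.float64(-20.969454559208987), array([[341.08047, 277.92438],
       [359.6561 , 227.50487],
       [364.939  , 229.45123],
       [346.36337, 279.87073]], dtype=float32))
[[ 0.7111 -0.0234  0.11  ]
 [ 0.6361 -0.2503  0.11  ]
 [ 0.3785 -0.1673  0.11  ]
 [ 0.4563  0.063   0.11  ]] [ 0.54550659 -0.09450626  0.11      ]
0.23894711744999317 -108.31077687121655
0.27057667430719734 162.146518942132
0.24307144448272638 71.32721654764539
0.26903942999889785 -18.72817769382286
[[0.56121184 0.0142272  0.14      ]
 [0.56860945 0.06620074 0.14      ]]
prop [[0.65970988 0.1079825  0.09      ]]
bowl [[ 0.72811307 -0.19957377  0.045     ]]
bot [[ 0.53045151 -0.37975247  0.13      ]]
```

View pics/topc.png

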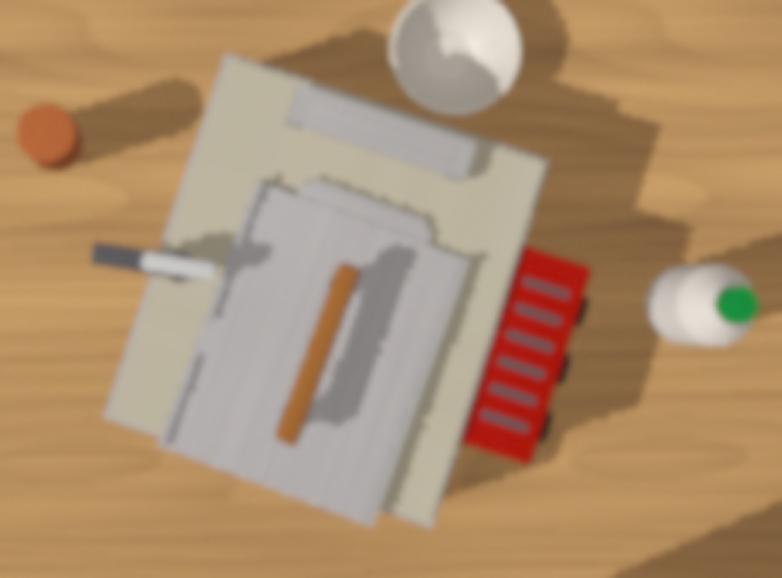

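The crop shows the lid askew by about 2°, pulled back about 47 mm. The keeper is clear and the button sits at about 0.2 rad. Next I'll plan the move to above the handle.

```bash
cat >> h.py <<'E'
from scipy.spatial.transform import Rotation as Ro
def go(x,y,z,jaw,quiet=0):
    "delta (mm, world rotvec) from measured pose to TCP target, tool down, jaw axis at angle jaw deg (mod 180)"
    s=r.get_state(); R=Ro.from_euler("xyz",s["eef_rot"],degrees=True)
    d=np.array([x,y,z])-s["tcp_pos"]; best=None
    for a in(jaw,jaw+180):
        a=np.radians(a); X=np.array([0,0,-1.]);Y=np.array([np.cos(a),np.sin(a),0])
        v=(Ro.from_matrix(np.c_[X,Y,np.cross(X,Y)])*R.inv()).as_rotvec()
        print("d mm",(d*1e3).round(1),"rv",v.round(3))
    Y=R.as_matrix()[:,1]; print("t",s["time_s"],"tcp",s["tcp_pos"].round(4),"jaw",np.degrees(np.arctan2(Y[1],Y[0])).round(1),"F",s["contact_force"].round(2),"M",s["moment"].round(2),"w",round(s["gripper_width"],4),"q6",s["joints"].round(1)[-1])
E
python3 -c "
from h import *
go(.501,-.080,.30,69.5)"
```

```text
d mm [242.8 543.2  74.3] rv [-0.002 -0.    -0.75 ]
d mm [242.8 543.2  74.3] rv [ 0.000e+00 -2.000e-03  2.391e+00]
t 0.1 tcp [ 0.2582 -0.6232  0.2257] jaw 112.5 F [ 0.4  -0.31  0.39] M [0.03 0.   0.02] w 0.0877 q6 -16.5
```

Call:
carry_out(
  moves=[
    [10,35,30,0,0,-0.1,100],
    [25,75,50,0,0,-0.2,100],
    [45,115,70,0,0,-0.35,100],
    [65,155,75,0,0,-0.5,100],
    [83,195,75,0,0,-0.6,100],
  ],
  squeeze=25,
)

```text
time_s: 0.6
tcp_pos: [0.342, -0.4274, 0.3025]
eef_rot: [-22.3, 89.9, -34.6]
contact_force: [1.2, 0.9, 0.1]
gripper_width: 0.0877
```

Call:
carry_out(
  moves=[
    [17,40,0,0,0,-0.05,100],
    [37,85,0,0,0,-0.1,100],
    [57,130,0,0,0,-0.15,100],
    [77,172,0,0,0,-0.15,100],
    [97,215,0,0,0,-0.15,100],
  ],
)

```text
time_s: 1.1
tcp_pos: [0.4386, -0.2117, 0.3016]
eef_rot: [48.4, 90.0, 27.9]
contact_force: [0.4, -0.1, 0.0]
gripper_width: 0.0877
```

Call:
carry_out(
  moves=[
    [17,40,0,0,0,0,100],
    [37,85,0,0,0,0,100],
    [57,120,0,0,0,0,100],
    [63,133,0,0,0,0,100],
    [63,133,0,0,0,0,100],
  ],
)

```text
time_s: 1.6
tcp_pos: [0.5018, -0.0789, 0.3009]
eef_rot: [-160.0, 89.9, 179.7]
contact_force: [-0.1, 0.1, -0.4]
gripper_width: 0.0877
```

Run:
```python
from h import *
p=r.camera_params("wrist"); im=r.capture("wrist"); cv2.imwrite("pics/w1.png",im)
go(.501,-.080,.30,69.5)
print(proj(p,[[.501,-.08,.162]]))
try: print(handle(im,p,(0,0,640,400)))
except Exception as e: print(e)
```

```text
d mm [-0.3 -0.  -1.1] rv [ 0.    -0.001 -0.002]
d mm [-0.3 -0.  -1.1] rv [2.000e-03 0.000e+00 3.139e+00]
t 1.65 tcp [ 0.5013 -0.08    0.3011] jaw 69.6 F [-0.33 -0.62 -0.49] M [-0.08  0.    0.01] w 0.0878 q6 -123.5
[[323.18457321 190.94343623]]
(array([ 0.46608247, -0.07026377,  0.162     ]), np.float64(0.4835411177973508), np.float64(69.6589646136511), array([[  0.     , 270.99994],
       [  0.     ,   0.     ],
       [638.9999 ,   0.     ],
       [638.9999 , 270.99994]], dtype=float32))
```

View pics/w1.png

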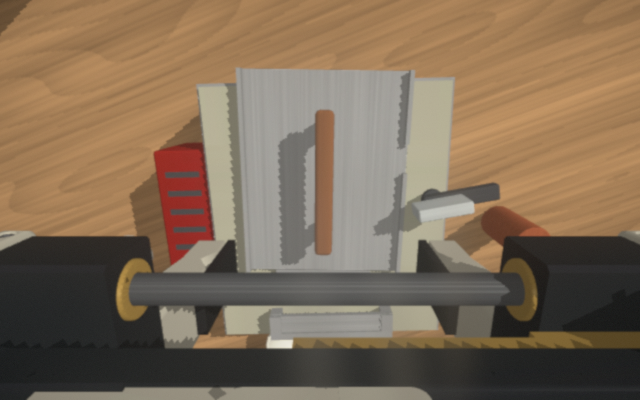

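The wrist view shows the handle from (324,112) to (324,254). The button fin is at about (415–473, 198–220), and the keeper is at (330,322).

Run:
```python
from h import *
p=r.camera_params("wrist"); im=cv2.imread("pics/w1.png")
print(r.get_state()["joints"])
c,l,a,b=handle(im,p,(305,95,345,262));print(c.round(4),l,a,b.round(1).tolist())
w=ray(p,[(198,85),(454,77),(270,311),(391,309)],[.11,.11,.127,.127][0]);print(w.round(4))
print("near edge", np.degrees(np.arctan2(*(w[1]-w[0])[1::-1])), w[:2].mean(0))
k=ray(p,[(270,311),(391,309)],.127);print("keeper top front",k.round(4),k.mean(0))
f=ray(p,[(415,210),(470,202)],.158);print("fin",f.round(4))
```

```text
[ 1.31316376e+01  2.18085981e+00 -1.29278473e+01 -6.07878545e-03
 -7.49590238e+01 -1.23496628e+02]
[ 0.4965 -0.0789  0.162 ] 0.12561303772259938 -20.146491240510116 [[316.0, 111.0], [332.0, 111.0], [332.0, 253.0], [316.0, 253.0]]
[[ 0.3747 -0.1606  0.11  ]
 [ 0.4519  0.0676  0.11  ]
 [ 0.6215 -0.1909  0.11  ]
 [ 0.6666 -0.0623  0.11  ]]
near edge 71.30241460475469 [ 0.41329067 -0.04648346  0.11      ]
keeper top front [[ 0.6124 -0.1842  0.127 ]
 [ 0.6553 -0.0619  0.127 ]] [ 0.6338297  -0.12305639  0.127     ]
fin [[ 0.5464 -0.0106  0.158 ]
 [ 0.5563  0.0373  0.158 ]]
```

Call:
carry_out(
  moves=[
    [-1,0,-40,0,0,0,100],
    [-2,0,-80,0,0,0,100],
    [-3,0,-115,0,0,0,100],
    [-3,0,-145,0,0,0,100],
    [-3,0,-163,0,0,0,100],
  ],
)

```text
time_s: 2.15
tcp_pos: [0.4963, -0.0821, 0.1363]
eef_rot: [-154.8, 89.8, -175.4]
contact_force: [-0.4, -0.2, 0.5]
gripper_width: 0.0874
```

Call:
carry_out(
  moves=[
    [0,0,0,0,0,0,60],
    [0,0,0,0,0,0,15],
    [0,0,0,0,0,0,0],
    [0,0,0,0,0,0,0],
    [0,0,0,0,0,0,0],
  ],
)

```text
time_s: 2.65
tcp_pos: [0.4988, -0.0806, 0.1395]
eef_rot: [31.6, 89.9, 11.2]
contact_force: [-0.9, 0.3, 0.8]
gripper_width: 0.0533
```

Call:
carry_out(
  moves=[
    [0,0,0,0,0,0,0],
    [0,0,0,0,0,0,0],
  ],
)

```text
time_s: 2.85
tcp_pos: [0.4985, -0.0805, 0.1388]
eef_rot: [29.0, 90.0, 8.6]
contact_force: [0.1, 0.0, 0.0]
gripper_width: 0.0372
```

Call:
carry_out(
  moves=[
    [0,0,0,0,0,0,0],
    [0,0,0,0,0,0,0],
    [0,0,0,0,0,0,0],
    [0,0,0,0,0,0,0],
    [0,0,0,0,0,0,0],
  ],
)

```text
time_s: 3.35
tcp_pos: [0.4984, -0.0805, 0.1385]
eef_rot: [105.1, 90.0, 84.6]
contact_force: [0.1, -0.0, 0.7]
gripper_width: 0.016
```

Run:
```python
from h import *
go(.498,-.0795,.137,71.3)
p=r.camera_params("wrist");im=r.capture("wrist"); cv2.imwrite("pics/w2.png",im)
```

```text
d mm [-0.4  1.  -1.5] rv [-0.     0.     0.031]
d mm [-0.4  1.  -1.5] rv [ 0.     0.    -3.111]
t 3.35 tcp [ 0.4984 -0.0805  0.1385] jaw 69.5 F [ 0.11 -0.02  0.68] M [ 0.2  -0.03 -0.15] w 0.016 q6 -123.6
```

View pics/w2.png

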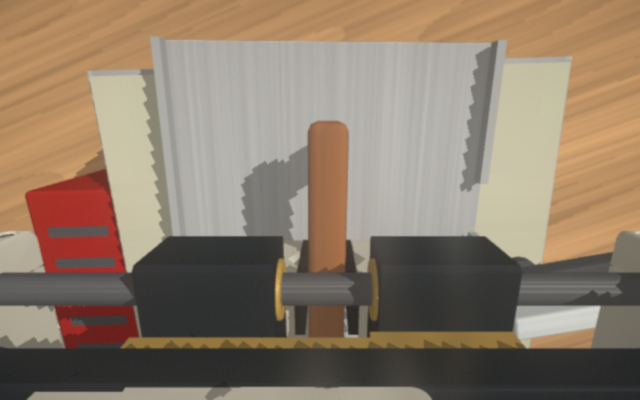

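Gripped at a width of 16 mm. The rim's near corners are at (90,72) and (571,58), and the lid's rear corners at (152,38) and (505,41). I'll compute the lateral offset and yaw between lid and kiln.

Run:
```python
from h import *
p=r.camera_params("wrist")
k=ray(p,[(90,72),(571,58)],.11); l=ray(p,[(152,38),(505,41)],.125)
for n,w in(("kiln",k),("lid",l)):
    e=w[1]-w[0];print(n,w.round(4)[:,:2].tolist(),np.linalg.norm(e[:2]),np.degrees(np.arctan2(e[1],e[0]))-90,w.mean(0))
a=np.radians(-18.7);ex=np.array([np.cos(a),np.sin(a)]);ey=np.array([-ex[1],ex[0]])
C=k.mean(0)[:2]+.138*ex; t=r.get_state()["tcp_pos"][:2]
print("C",C,"ex",ex,"tcp in kiln",(t-C)@ex,(t-C)@ey,"lidrear in kiln",(l.mean(0)[:2]-C)@ex,(l.mean(0)[:2]-C)@ey)
b=r.get_state();print(b["joints"])
```

```text
kiln [[0.3748, -0.159], [0.4525, 0.0676]] 0.23950093493487096 -18.936015190473753 [ 0.41367316 -0.04570149  0.11      ]
lid [[0.3765, -0.117], [0.4332, 0.0312]] 0.15875659767314942 -20.942862273261028 [ 0.40487261 -0.04289101  0.125     ]
C [ 0.54438818 -0.08994608] ex [ 0.94721028 -0.32061299] tcp in kiln -0.046615693626522854 -0.0058235297078484405 lidrear in kiln -0.14723703980235564 -0.00015945778162715758
[ 1.31458012e+01  9.05794618e+00 -2.75230192e+01 -9.44691137e-03
 -5.34154909e+01 -1.23615296e+02]
```

Call:
carry_out(
  moves=[
    [6,-1,0,0,0,0.008,0],
    [12,-2,0,0,0,0.016,0],
    [18,-3,0,0,0,0.025,0],
    [24,-4,0,0,0,0.033,0],
    [28,-5.5,0,0,0,0.033,0],
  ],
)

```text
time_s: 3.9
tcp_pos: [0.5269, -0.0862, 0.1385]
eef_rot: [-153.5, 90.0, -172.1]
contact_force: [-5.6, 3.1, 4.6]
gripper_width: 0.0158
```

Run:
```python
from h import *
go(.498,-.0795,.137,71.3)
p=r.camera_params("wrist");im=r.capture("wrist"); cv2.imwrite("pics/w3.png",im)
cv2.imwrite("pics/t3.png",cv2.resize(r.capture("scene")[130:280,200:370],None,fx=4,fy=4,interpolation=2))
```

```text
d mm [-28.9   6.7  -1.5] rv [ 0.    -0.    -0.003]
d mm [-28.9   6.7  -1.5] rv [0.    0.    3.139]
t 3.9 tcp [ 0.5269 -0.0862  0.1385] jaw 71.4 F [-5.65  3.15  4.6 ] M [ 0.66  1.61 -0.  ] w 0.0158 q6 -120.3
```

View pics/t3.png

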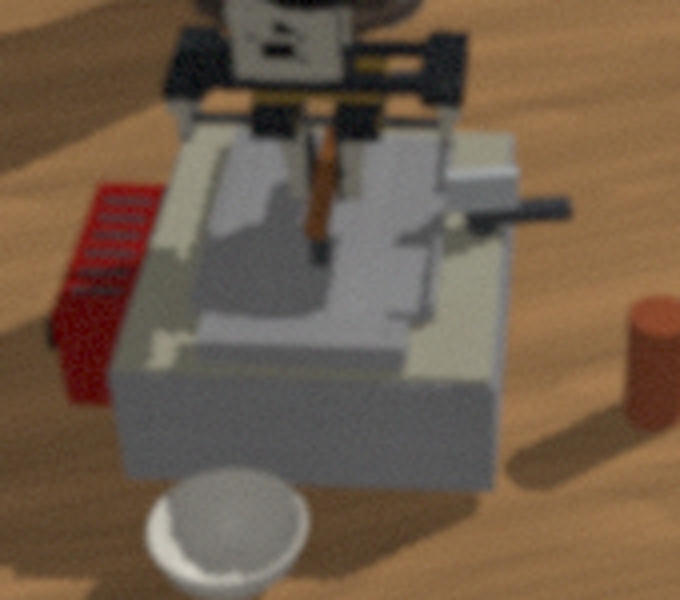

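View pics/w3.png

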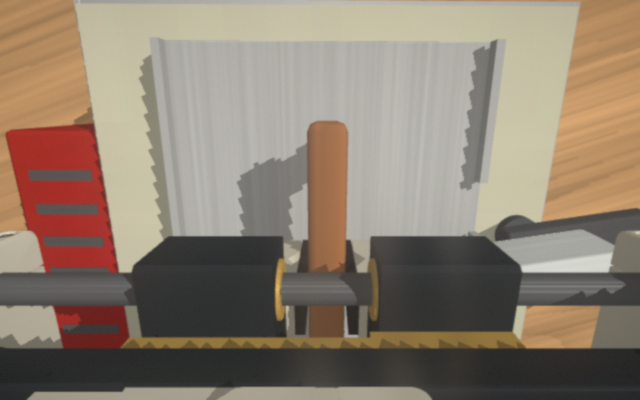

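The lid is now parallel and centred: rim corners (77,3)/(578,4) and lid corners (152,40)/(505,41) share a midline within about 1 px. I'll keep pushing.

Call:
carry_out(
  moves=[
    [3,-1,0.5,0,0,0,0],
    [6,-2,0.5,0,0,0,0],
    [9,-3,0.5,0,0,0,0],
    [9,-3,0.5,0,0,0,0],
  ],
)

```text
time_s: 4.4
tcp_pos: [0.5357, -0.0891, 0.1386]
eef_rot: [-163.1, 90.0, 178.3]
contact_force: [0.2, 0.6, -4.7]
gripper_width: 0.0157
```

Call:
carry_out(
  moves=[
    [1,-0.3,0,0,0,0,0],
    [2,-0.7,0,0,0,0,0],
    [3,-1,0,0,0,0,0],
    [4,-1.3,0,0,0,0,0],
  ],
)

```text
time_s: 4.8
tcp_pos: [0.5389, -0.0903, 0.1389]
eef_rot: [-167.5, 89.9, 173.9]
contact_force: [-2.9, 1.2, -4.6]
gripper_width: 0.0158
```

Call:
carry_out(
  moves=[
    [1,-0.3,0,0,0,0,0],
    [2,-0.7,0,0,0,0,0],
    [2,-0.7,0,0,0,0,0],
  ],
)

```text
time_s: 5.1
tcp_pos: [0.5412, -0.0911, 0.1389]
eef_rot: [-162.5, 90.0, 178.9]
contact_force: [-2.0, 0.6, -5.7]
gripper_width: 0.0161
```

Call:
carry_out(
  moves=[
    [0,0,-0.3,0,0,0,0],
    [1,-0.3,-0.3,0,0,0,0],
    [1,-0.3,-0.3,0,0,0,0],
  ],
)

```text
time_s: 5.4
tcp_pos: [0.5424, -0.0914, 0.1388]
eef_rot: [-92.3, 90.0, -110.9]
contact_force: [-1.9, -0.6, -4.5]
gripper_width: 0.0158
```

Call:
carry_out(
  moves=[
    [1,-0.3,0,0,0,0,0],
    [2,-0.7,0,0,0,0,0],
    [2,-0.7,0,0,0,0,0],
  ],
)

```text
time_s: 5.7
tcp_pos: [0.5438, -0.0921, 0.1386]
eef_rot: [-168.2, 89.9, 173.2]
contact_force: [-4.9, 0.4, -2.9]
gripper_width: 0.0162
```

Call:
carry_out(
  moves=[
    [1,-0.3,0,0,0,0,0],
    [2,-0.7,0,0,0,0,0],
    [2,-0.7,0,0,0,0,0],
  ],
)

```text
time_s: 6.0
tcp_pos: [0.5439, -0.0922, 0.1385]
eef_rot: [-173.4, 89.7, 168.0]
contact_force: [-12.6, 7.6, 4.0]
gripper_width: 0.0158
```

Call:
carry_out(
  moves=[
    [1,-0.3,0.3,0,0,0,0],
    [2,-0.7,0.3,0,0,0,0],
    [2,-0.7,0.3,0,0,0,0],
    [2,-0.7,0.3,0,0,0,0],
  ],
)

```text
time_s: 6.4
tcp_pos: [0.5439, -0.0924, 0.1385]
eef_rot: [-173.3, 89.5, 168.1]
contact_force: [-19.9, 11.0, 8.3]
gripper_width: 0.0158
```

Run:
```python
from h import *
go(.498,-.0795,.137,71.3)
p=r.camera_params("wrist");im=r.capture("wrist"); cv2.imwrite("pics/w4.png",im)
```

```text
d mm [-45.9  12.9  -1.5] rv [-0.002 -0.008 -0.001]
d mm [-45.9  12.9  -1.5] rv [ 1.20e-02 -3.00e-03  3.14e+00]
t 6.4 tcp [ 0.5439 -0.0924  0.1385] jaw 71.4 F [-19.94  10.99   8.26] M [ 4.07  6.82 -0.04] w 0.0158 q6 -119.1
```

View pics/w4.png

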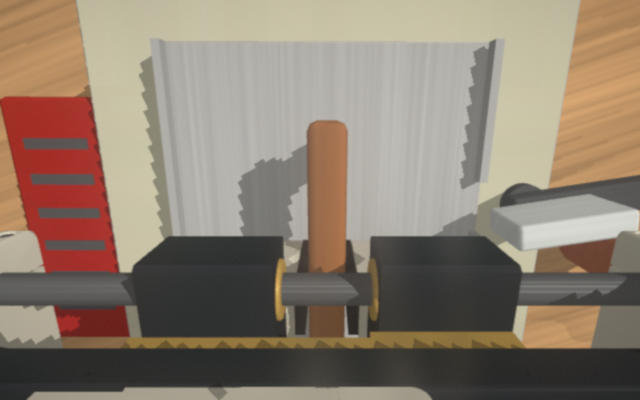

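It's a firm stop: 23 N with no motion after 47 mm of travel. In the picture the hem gap, starting at (487,182), lies opposite the hub at (521,197). I'll relax the push, release and rise.

Call:
carry_out(
  moves=[
    [-2,0.7,0.3,0,0,0,0],
    [-3.5,1.2,0.3,0,0,0,0],
    [-3.5,1.2,0.3,0,0,0,0],
  ],
)

```text
time_s: 6.75
tcp_pos: [0.544, -0.0922, 0.1391]
eef_rot: [-168.2, 89.9, 173.2]
contact_force: [-6.1, 1.7, -4.0]
gripper_width: 0.016
```

Call:
carry_out(
  moves=[
    [0,0,0,0,0,0,60],
    [0,0,0,0,0,0,60],
    [0,0,0,0,0,0,60],
    [0,0,0,0,0,0,60],
  ],
)

```text
time_s: 7.15
tcp_pos: [0.5457, -0.0923, 0.1399]
eef_rot: [16.2, 89.9, -2.4]
contact_force: [1.1, -0.1, -0.2]
gripper_width: 0.0425
```

Call:
carry_out(
  moves=[
    [0,0,30,0,0,0,60],
    [0,0,70,0,0,0,60],
    [0,0,115,0,0,0,60],
    [0,0,150,0,0,0,60],
    [-20,0,165,0,0,0,60],
  ],
)

```text
time_s: 7.65
tcp_pos: [0.5275, -0.0925, 0.3081]
eef_rot: [13.3, 89.7, -5.2]
contact_force: [-0.5, 0.2, -0.4]
gripper_width: 0.0526
```

Run:
```python
from h import *
go(.561,.0125,.30,-9)
p=r.camera_params("wrist");im=r.capture("wrist"); cv2.imwrite("pics/w5.png",im); np.save("p5",p,allow_pickle=True)
top=r.capture("top");cv2.imwrite("pics/t5.png",top)
```

```text
d mm [ 33.5 105.   -8.1] rv [ 0.004  0.004 -1.404]
d mm [ 33.5 105.   -8.1] rv [-0.005  0.005  1.738]
t 7.65 tcp [ 0.5275 -0.0925  0.3081] jaw 71.4 F [-0.49  0.22 -0.37] M [-0.01  0.05  0.01] w 0.0526 q6 -119.7
```

View pics/w5.png

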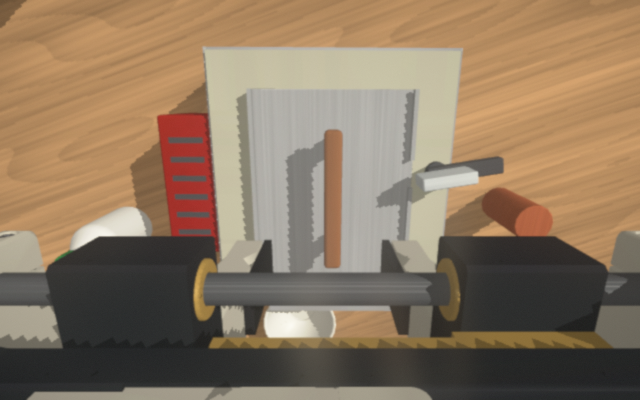

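The lid is home and still. The fin top is roughly (416–476, 169–189), and the rim's rear corners are (204,48) and (461,49).

Run:
```python
from h import *
p=np.load("p5.npy",allow_pickle=True).item(); im=cv2.imread("pics/w5.png")
c,l,a,b=handle(im,p,(315,120,352,275));print("handle",c.round(4),l,a)
k=ray(p,[(204,48),(461,49)],.11);e=k[1]-k[0];y=np.degrees(np.arctan2(e[1],e[0]))-90
a=np.radians(-18.7);ex=np.array([np.cos(a),np.sin(a)]);ey=np.array([-ex[1],ex[0]])
C=k.mean(0)[:2]+.138*ex;print("kiln",C,y,"handle in kiln",(c[:2]-C)@ex,(c[:2]-C)@ey,"axis",C-.02*ex+.106*ey)
g=cv2.cvtColor(im,cv2.COLOR_BGR2HSV); print(g[175,445],g[186,445],g[170,485],g[200,435])
m=cv2.inRange(g,(0,0,195),(180,40,255)); m2=np.zeros_like(m); m2[160:200,405:490]=m[160:200,405:490]
ct=max(cv2.findContours(m2,0,1)[0],key=cv2.contourArea);R=cv2.minAreaRect(ct);print(R)
w=ray(p,cv2.boxPoints(R),.158);print(w.round(4),w.mean(0))
cv2.imwrite("pics/w5c.png",cv2.resize(im[150:210,400:520],None,fx=6,fy=6,interpolation=0))
```

```text
handle [ 0.5422 -0.0888  0.162 ] 0.12568836753072565 -17.93706707397758
kiln [ 0.54503701 -0.09056324] -18.78181035023384 handle in kiln -0.003255645507563969 0.0007264530341574277 axis [0.56007778 0.01625331]
[ 30  10 175] [ 34  10 206] [11 22 93] [ 25  42 200]
((451.00006103515625, 180.50001525878906), (11.564324378967285, 53.52630615234375), 82.40535736083984)
[[ 0.548  -0.0058  0.158 ]
 [ 0.5568  0.0405  0.158 ]
 [ 0.5675  0.0396  0.158 ]
 [ 0.5587 -0.0071  0.158 ]] [0.55774049 0.01682383 0.158     ]
```

View pics/w5c.png

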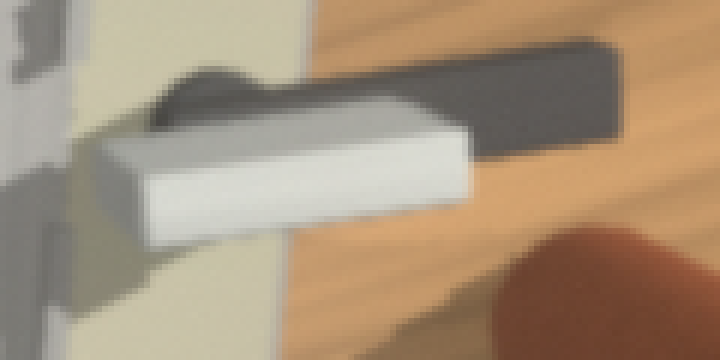

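Run:
```python
from h import *
p=np.load("p5.npy",allow_pickle=True).item()
a=np.radians(-18.7);ex=np.array([np.cos(a),np.sin(a)]);ey=np.array([-ex[1],ex[0]])
w=ray(p,[(416.2,173.8),(465.5,166.2),(478.3,171.3),(424.5,179.2)],.158);print(w.round(4),w.mean(0).round(4))
e=w[1]-w[0]+w[2]-w[3];print("fin dir",np.degrees(np.arctan2(e[1],e[0])),np.linalg.norm(e)/2)
im=cv2.imread("pics/w5.png");g=cv2.cvtColor(im,cv2.COLOR_BGR2GRAY).astype(int)
col=g[35:110,280:310].mean(1).round();print(col.tolist())
k=ray(p,(295,48),.11)[0];l=ray(p,[(295,89),(295,91)],.118);print("gap rim->lid",((l-k)[:,:2]@ex))
pt=r.camera_params("top")
for n in("top0","t5"):
    c,L,A,b=handle(cv2.imread(f"pics/{n}.png"),pt,(330,190,385,290));print(n,c,L,A)
```

```text
[[ 0.5419 -0.0111  0.158 ]
 [ 0.5492  0.032   0.158 ]
 [ 0.5573  0.0418  0.158 ]
 [ 0.549  -0.0053  0.158 ]] [0.5493 0.0143 0.158 ]
fin dir 80.18671437880108 0.045771704050915685
[146.0, 147.0, 148.0, 149.0, 150.0, 151.0, 152.0, 152.0, 154.0, 155.0, 156.0, 161.0, 173.0, 179.0, 181.0, 186.0, 188.0, 188.0, 188.0, 189.0, 189.0, 189.0, 189.0, 189.0, 189.0, 189.0, 189.0, 190.0, 190.0, 189.0, 190.0, 190.0, 190.0, 190.0, 190.0, 190.0, 190.0, 190.0, 190.0, 190.0, 190.0, 191.0, 190.0, 190.0, 191.0, 191.0, 191.0, 191.0, 191.0, 191.0, 191.0, 191.0, 191.0, 190.0, 184.0, 177.0, 174.0, 174.0, 174.0, 174.0, 175.0, 175.0, 175.0, 175.0, 174.0, 175.0, 175.0, 175.0, 175.0, 175.0, 175.0, 175.0, 175.0, 175.0, 175.0]
gap rim->lid [0.03680447 0.03860159]
top0 [ 0.50107333 -0.08025878  0.162     ] 0.12383357524542654 -20.969454559208987
t5 [ 0.59454113 -0.10823773  0.162     ] 0.02104720457300795 -12.065039776562267
```

Run:
```python
from h import *
p=np.load("p5.npy",allow_pickle=True).item()
print("hub",ray(p,(435.5,168),.125),"bar end corners",ray(p,[(498.5,157),(503.3,160)],.128),ray(p,[(503.3,172.5)],.116))
u=np.array([np.cos(np.radians(80.2)),np.sin(np.radians(80.2)),0]);n=np.array([-u[1],u[0],0])
for q in([.560,.0163,0],[.5493,.0143,0],[.556,.014,0]):
  q=np.array(q);print(q,proj(p,[q+u*s*.025+n*t*.006+[0,0,.158] for s in(-1,1) for t in(-1,1)]).round(1).tolist())
```

```text
hub [[0.55124735 0.01439224 0.125     ]] bar end corners [[0.55936818 0.07384157 0.128     ]
 [0.56373017 0.0776846  0.128     ]] [[0.58006171 0.08045594 0.116     ]]
[0.56   0.0163 0.    ] [[423.6, 193.6], [422.6, 180.8], [479.2, 185.3], [478.7, 172.3]]
[0.5493 0.0143 0.    ] [[418.5, 183.3], [417.4, 170.3], [474.5, 174.9], [474.0, 161.7]]
[0.556 0.014 0.   ] [[420.0, 190.3], [418.9, 177.4], [475.8, 182.0], [475.2, 168.9]]
```

Height displaces objects downward in this view, so the bright face is the fin top: centre about (451,181), giving an axis near (0.558, 0.014) with the fin at 79°. The handle grasp showed the camera reads about 2.5 mm off sideways compared with the TCP, and I've corrected for that. Now moving over the fin and turning the jaws to 169°.

Call:
carry_out(
  moves=[
    [6,20,0,0,0,0.145,60],
    [12,45,0,0,0,0.29,60],
    [18,65,0,0,0,0.435,60],
    [24,85,0,0,0,0.58,60],
    [30,106,0,0,0,0.725,60],
  ],
  squeeze=40,
)

```text
time_s: 8.25
tcp_pos: [0.5552, 0.0146, 0.3037]
eef_rot: [-178.4, 90.0, -155.1]
contact_force: [0.4, -0.2, 0.6]
gripper_width: 0.0524
```

Call:
carry_out(
  moves=[
    [0,0,0,0,0,0.145,60],
    [0,0,0,0,0,0.29,60],
    [0,0,0,0,0,0.435,60],
    [0,0,0,0,0,0.58,60],
    [0,0,0,0,0,0.725,60],
  ],
)

```text
time_s: 8.75
tcp_pos: [0.5551, 0.0138, 0.3035]
eef_rot: [136.2, 90.0, -159.0]
contact_force: [0.5, -0.0, -0.2]
gripper_width: 0.0524
```

Call:
carry_out(
  moves=[
    [0,0,0,0,0,0.145,60],
    [0,0,0,0,0,0.26,60],
    [0,0,0,0,0,0.26,60],
  ],
)

```text
time_s: 9.05
tcp_pos: [0.555, 0.0137, 0.3037]
eef_rot: [120.7, 90.0, -159.8]
contact_force: [-0.8, 0.1, -0.1]
gripper_width: 0.0527
```

Run:
```python
from h import *
go(.558,.014,.133,169.3)
p=r.camera_params("wrist");im=r.capture("wrist"); cv2.imwrite("pics/w6.png",im); np.save("p6",p,allow_pickle=True)
print(proj(p,[[.558,.014,.158]]))
```

```text
d mm [   3.     0.3 -170.7] rv [ 0.    -0.001 -0.003]
d mm [   3.     0.3 -170.7] rv [1.000e-03 0.000e+00 3.138e+00]
t 9.05 tcp [0.555  0.0137 0.3037] jaw 169.5 F [-0.76  0.1  -0.1 ] M [ 0.04  0.11 -0.04] w 0.0527 q6 -32.1
[[322.87629119 188.2395393 ]]
```

View pics/w6.png

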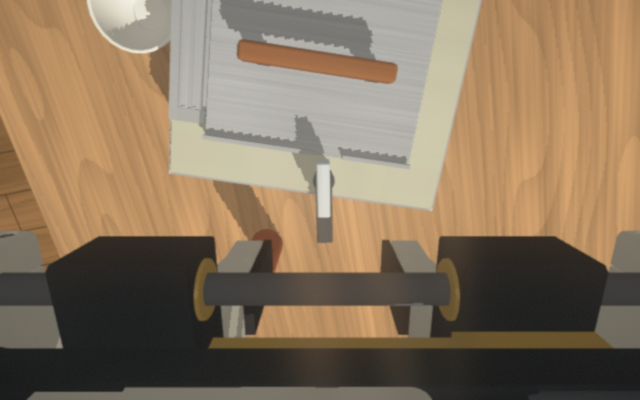

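The fin is at about (324,191), rows 165–217, and centred between the fingers. Descend and grip.

Call:
carry_out(
  moves=[
    [1,0,-45,0,0,0,60],
    [2,0,-90,0,0,0,60],
    [3,1,-125,0,0,0,60],
    [3,1,-150,0,0,0,60],
    [3,1,-170,0,0,0,60],
  ],
)

```text
time_s: 9.6
tcp_pos: [0.5571, 0.0145, 0.1322]
eef_rot: [118.5, 89.9, -162.3]
contact_force: [0.3, 0.5, 0.9]
gripper_width: 0.0524
```

Call:
carry_out(
  moves=[
    [0,0,0,0,0,0,0],
    [0,0,0,0,0,0,0],
    [0,0,0,0,0,0,0],
    [0,0,0,0,0,0,0],
    [0,0,0,0,0,0,0],
  ],
)

```text
time_s: 10.1
tcp_pos: [0.5583, 0.0149, 0.1354]
eef_rot: [-60.1, 89.9, 19.2]
contact_force: [0.8, 0.3, 0.1]
gripper_width: 0.0185
```

Call:
carry_out(
  moves=[
    [0,0,0,0,0,0,0],
    [0,0,0,0,0,0,0],
    [0,0,0,0,0,0,0],
  ],
)

```text
time_s: 10.4
tcp_pos: [0.5583, 0.0148, 0.135]
eef_rot: [-71.5, 89.9, 7.9]
contact_force: [-0.5, 0.2, 5.6]
gripper_width: 0.0119
```

```bash
python3 -c "
from h import *
go(.558,.014,.133,169.3)"
```

```text
d mm [-0.3 -0.8 -2. ] rv [-0.     0.001 -0.002]
d mm [-0.3 -0.8 -2. ] rv [-2.00e-03 -0.00e+00  3.14e+00]
t 10.4 tcp [0.5583 0.0148 0.135 ] jaw 169.4 F [-0.47  0.22  5.57] M [0.16 0.39 0.02] w 0.0119 q6 -32.2
```

Call:
carry_out(
  moves=[
    [0,0,4,0,0,0,0],
    [0,0,8,0,0,0,0],
    [0,0,12,0,0,0,0],
    [0,0,16,0,0,0,0],
    [0,0,16,0,0,0,0],
  ],
)

```text
time_s: 10.9
tcp_pos: [0.5582, 0.0148, 0.1505]
eef_rot: [-52.6, 90.0, 26.8]
contact_force: [6.4, -1.6, -7.2]
gripper_width: 0.0114
```

Call:
carry_out(
  moves=[
    [0,0,0,0,0,0.08,0],
    [0,0,0,0,0,0.16,0],
    [0,0,0,0,0,0.26,0],
    [0,0,0,0,0,0.36,0],
    [0,0,0,0,0,0.46,0],
  ],
)

```text
time_s: 11.4
tcp_pos: [0.5581, 0.0148, 0.15]
eef_rot: [-54.3, 90.0, 51.7]
contact_force: [5.7, 0.1, -6.9]
gripper_width: 0.0118
```

```bash
python3 -c "
from h import *
go(.558,.014,.133,169.3)"
```

```text
d mm [ -0.1  -0.8 -17. ] rv [-0.     0.    -0.466]
d mm [ -0.1  -0.8 -17. ] rv [-0.    -0.     2.676]
t 11.4 tcp [0.5581 0.0148 0.15  ] jaw -164.0 F [ 5.74  0.08 -6.87] M [-0.19 -1.98 -0.03] w 0.0118 q6 -5.6
```

Call:
carry_out(
  moves=[
    [0.7,0,0,0,0,0.12,0],
    [1,0,0,0,0,0.25,0],
    [1,0,0,0,0,0.38,0],
    [1,0,0,0,0,0.51,0],
    [1,0,0,0,0,0.64,0],
  ],
)

```text
time_s: 11.9
tcp_pos: [0.5581, 0.0147, 0.1495]
eef_rot: [35.5, 89.9, 178.2]
contact_force: [2.9, 0.1, -7.9]
gripper_width: 0.0116
```

Call:
carry_out(
  moves=[
    [0,0,0,0,0,0.12,0],
    [0,0,0,0,0,0.25,0],
    [0,0,0,0,0,0.38,0],
    [0,0,0,0,0,0.51,0],
    [0,0,0,0,0,0.64,0],
  ],
)

```text
time_s: 12.4
tcp_pos: [0.558, 0.0146, 0.1495]
eef_rot: [4.6, 89.9, -176.1]
contact_force: [3.4, -0.1, -8.3]
gripper_width: 0.0117
```

```bash
python3 -c "
from h import *
go(.558,.014,.133,-18.7)"
```

```text
d mm [ -0.   -0.6 -16.5] rv [ 1.000e-03 -2.000e-03  1.255e+00]
d mm [ -0.   -0.6 -16.5] rv [-2.000e-03 -1.000e-03 -1.886e+00]
t 12.4 tcp [0.558  0.0146 0.1495] jaw -90.6 F [ 3.43 -0.1  -8.27] M [-0.23 -1.08 -0.04] w 0.0117 q6 67.8
```

Call:
carry_out(
  moves=[
    [0,0,0,0,0,0.12,0],
    [0,0,0,0,0,0.25,0],
    [0,0,0,0,0,0.38,0],
    [0,0,0,0,0,0.51,0],
    [0,0,0,0,0,0.64,0],
  ],
)

```text
time_s: 12.9
tcp_pos: [0.5581, 0.0145, 0.1495]
eef_rot: [-27.9, 89.9, -171.9]
contact_force: [3.2, -0.8, -8.1]
gripper_width: 0.0116
```

Call:
carry_out(
  moves=[
    [0,0,0,0,0,0.12,0],
    [0,0,0,0,0,0.25,0],
    [0,0,0,0,0,0.38,0],
    [0,0,0,0,0,0.51,0],
    [0,0,0,0,0,0.62,0],
  ],
)

```text
time_s: 13.4
tcp_pos: [0.5582, 0.0145, 0.1495]
eef_rot: [-60.8, 89.9, -169.3]
contact_force: [4.0, -1.8, -8.3]
gripper_width: 0.012
```

```bash
python3 -c "
from h import *
go(.558,.014,.133,-18.7)"
```

```text
d mm [ -0.2  -0.5 -16.5] rv [ 0.    -0.002 -0.005]
d mm [ -0.2  -0.5 -16.5] rv [3.000e-03 0.000e+00 3.137e+00]
t 13.4 tcp [0.5582 0.0145 0.1495] jaw -18.4 F [ 3.97 -1.85 -8.34] M [-0.58 -1.43 -0.02] w 0.012 q6 140.0
```

Swung over. Now lower it into the gap.

Call:
carry_out(
  moves=[
    [0,0,-4,0,0,0,0],
    [0,0,-8,0,0,0,0],
    [0,0,-11,0,0,0,0],
    [0,0,-13,0,0,0,0],
    [0,0,-13,0,0,0,0],
  ],
)

```text
time_s: 13.9
tcp_pos: [0.5582, 0.0145, 0.1372]
eef_rot: [-49.6, 89.9, -158.4]
contact_force: [0.5, -2.3, -4.9]
gripper_width: 0.0118
```

Call:
carry_out(
  moves=[
    [0,0,0,0,0,0,60],
    [0,0,0,0,0,0,60],
    [0,0,0,0,0,0,60],
    [0,0,0,0,0,0,60],
  ],
)

```text
time_s: 14.3
tcp_pos: [0.5591, 0.0149, 0.1378]
eef_rot: [128.8, 90.0, 20.1]
contact_force: [0.1, -0.5, 0.1]
gripper_width: 0.0381
```

Call:
carry_out(
  moves=[
    [0,0,30,0,0,0,60],
    [0,0,70,0,0,0,60],
    [0,0,115,0,0,0,60],
    [0,0,150,0,0,0,60],
    [0,0,170,0,0,0,60],
  ],
)

```text
time_s: 14.8
tcp_pos: [0.5598, 0.0148, 0.3113]
eef_rot: [120.6, 89.7, 11.9]
contact_force: [1.6, -0.2, -0.4]
gripper_width: 0.0523
```

Run:
```python
from h import *
go(.558,.014,.133,-18.7)
p=r.camera_params("wrist");im=r.capture("wrist"); cv2.imwrite("pics/w7.png",im); np.save("p7",p,allow_pickle=True)
```

```text
d mm [  -1.8   -0.8 -178.3] rv [-0.001  0.005  0.   ]
d mm [  -1.8   -0.8 -178.3] rv [ 8.000e-03  2.000e-03 -3.142e+00]
t 14.8 tcp [0.5598 0.0148 0.3113] jaw -18.7 F [ 1.59 -0.23 -0.36] M [-0.13  0.02  0.04] w 0.0523 q6 139.7
```

View pics/w7.png

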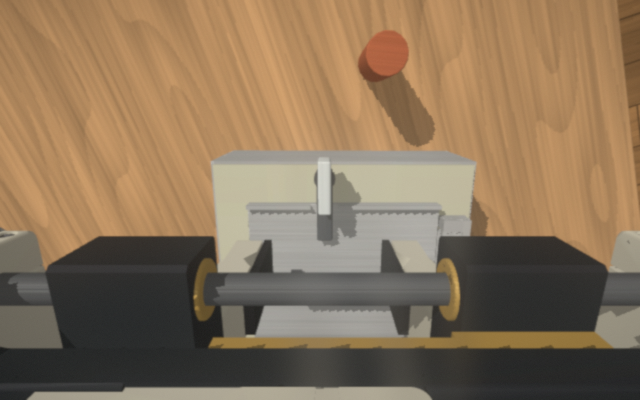

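The picture shows the turnbutton pointing straight over the lid, with its bar, tip at (325,240), crossing the hem at the gap. While lowering, the force followed the spring down to 4.9 N at 2 mm of lift, so it wasn't resting on the hem. I'll retreat and run a numeric top-camera check.

Call:
carry_out(
  moves=[
    [-20,35,20,0,0,0,60],
    [-40,70,40,0,0,0,60],
    [-60,110,40,0,0,0,60],
    [-80,150,40,0,0,0,60],
    [-100,190,40,0,0,0,60],
  ],
)

```text
time_s: 15.35
tcp_pos: [0.4578, 0.206, 0.3477]
eef_rot: [159.0, 89.9, 50.3]
contact_force: [1.3, 0.3, 0.1]
gripper_width: 0.0525
```

Call:
carry_out(
  moves=[
    [-20,40,0,0,0,0,60],
    [-40,80,0,0,0,0,60],
    [-60,120,0,0,0,0,60],
    [-60,120,0,0,0,0,60],
    [-60,120,0,0,0,0,60],
  ],
)

```text
time_s: 15.85
tcp_pos: [0.3982, 0.3256, 0.3471]
eef_rot: [-11.0, 90.0, -119.6]
contact_force: [-0.5, -0.1, -0.3]
gripper_width: 0.0525
```

Run:
```python
from h import *
t=r.capture("top");cv2.imwrite("pics/t8.png",t);pt=r.camera_params("top")
a=np.radians(-18.7);ex=np.array([np.cos(a),np.sin(a)]);ey=np.array([-ex[1],ex[0]])
c0=handle(cv2.imread("pics/top0.png"),pt,(330,215,380,290))
c,L,A,b=handle(t,pt,(340,200,385,275));d=(c-c0[0])[:2];print("handle",c.round(4),L,A,"moved",d@ex,d@ey)
s=cv2.imread("pics/top0.png")
for n,(x,y) in dict(prop=(274,189),bowl=(394,164),bottle=(467,240)).items():
    D=cv2.absdiff(t,s)[y-12:y+12,x-12:x+12];print(n,D.mean().round(1),D.max())
g=cv2.cvtColor(t,cv2.COLOR_BGR2HSV)
for q in((.5577+0,.0145),):
    for k in(-.05,-.02,0,.02,.05): X=np.array([*(np.array(q)+ey*k),.158 if abs(k)<.03 else .13]);u=proj(pt,X)[0];print(k,u.round(1),t[int(u[1]+.5),int(u[0]+.5)])
go(.558,.014,.133,-18.7)
```

```text
handle [ 0.5464 -0.0914  0.162 ] 0.12386333429270266 -18.604089018042544 moved 0.046455081187747035 0.004011315418714942
prop 6.8 9
bowl 8.2 10
bottle 27.6 69
-0.05 [331.8 236.2] [74 72 72]
-0.02 [320.1 232. ] [172 173 176]
0 [311.9 229.3] [150 151 153]
0.02 [303.7 226.6] [178 184 191]
0.05 [292. 223.] [ 97 147 188]
d mm [ 159.3 -310.8 -214.2] rv [ 0.    -0.    -0.001]
d mm [ 159.3 -310.8 -214.2] rv [0.000e+00 1.000e-03 3.141e+00]
t 15.9 tcp [0.3987 0.3248 0.3472] jaw -18.7 F [ 0.47  0.32 -0.42] M [-0.18  0.02 -0.  ] w 0.0524 q6 100.3
```

Run:
```python
from h import *
for n in("top0","t8"):
    g=cv2.cvtColor(cv2.imread(f"pics/{n}.png"),cv2.COLOR_BGR2HSV)[220:260,445:500]
    m=cv2.moments(cv2.inRange(g,(50,120,40),(80,255,255)),True);print(n,m["m10"]/m["m00"],m["m01"]/m["m00"],m["m00"])
r.close_job()
```

```text
top0 31.75609756097561 19.073170731707318 82.0
t8 31.829268292682926 19.170731707317074 82.0
the job is handed in; nothing more can be done
```

The kiln is closed and I've handed the job in at about 16 s. I slid the lid home onto its firm stop. Then I pulled the turnbutton up, swung it over the lid and let it down into the hem gap.

**Lid:** It stopped dead after about 47 mm of travel, with 23 N on it and no further movement. In the last top picture the handle is about 0 mm from home lengthwise and 3 mm sideways (limit 9 mm), at -18.6° against the kiln's -18.7°.

**Disagreement:** One wrist-camera reading put the handle 3.3 mm short of home, close to the 4 mm limit. The gap from rim to lid in the same picture came to about 38 mm, which is the value for home, so I trusted the stop and the top view.

**Turnbutton:** It was about 2 mm up when I let go. While I lowered it the force followed the spring down to 4.9 N, so it was not standing on the hem. The picture shows the bar straight over the lid at the gap. I did not measure its height after letting go.

**Bystanders:** The bottle's cap moved 0.1 pixel between the first and last pictures, and the prop and bowl look unchanged. The picture around the bottle did change more than the others; I took that for the arm's shadow. The arm is clear of everything.

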